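Put the tube mixer in drive for the loaded platform

TASK

The two-platform tube mixer is in neutral. Set its pointer knob to drive the platform on which the rack of capped tubes stands: pull the sprung knob straight up out of its notch, turn it until its nose points at that platform, and let it drop fully home into the notch there. Leave the tube rack and the stack of dishes standing where they are.

Things in the scene. Friction and masses are not known exactly. Their poses are not given: they have to be found in the camera images.
- selector_grip (a point): Selector: black pointer knob upright between the mixer's platforms (not the round speed dial). An upright bar 16 mm thick, 44 long, 49 tall on a 44 mm round skirt, pinched from above across the 16 mm. The point is on the knob's axis, 21 mm below the bar's top, 28 mm above the skirt. z up; x along the bar to the nose, a white-lined pointer, tip 38 mm from the axis; y across the bar.
- selector_lift (a joint): How far the knob is pulled up, m: 0 fully home in a notch, 0.018 upper stop. A tooth under the nose locks it against turning until it clears the notched steel ring at 0.010: pull up 0.013 to 0.016, then turn. A spring pulls it down, 6 N when home, 12 N at the top. Let go between notches, it stays up on the ring at 0.010.
- selector (a joint): Turn of the knob, rad, positive counter-clockwise from above. Three notches: 0 neutral (the start, nose midway between the platforms), +1.047 and -1.047 (60 degrees either way), each pointing at a platform's centre. Up to 0.07 of play in a notch; stops at 1.2. Notch mouths are bevelled: let go within 10 degrees of a notch, the knob drops in and centres itself.
- rack_mid (a point): White rack of eight capped tubes, 74 by 74 mm, 80 mm tall, loose on one of the mixer's two round platforms (114 mm diameter, top 72 mm above the bench), left or right. The point is at its centre, half-way up. Each platform's centre is 150 mm from the knob's axis; the rack is within 10 mm of it.
- dishes_mid (a point): Stack of four round lidded dishes, dark red with pale pinkish lids, 89 mm diameter and 60 mm tall, loose on the other platform. The point is at its centre, half-way up.

How it is judged:
On the way, in this order (a step that is already met when the one before it is completed fails the run):
1. the knob is pulled up out of its notch (lift above 9 mm) (value of joint selector_lift above 0.009 m), for 0.1 s.
2. the knob has been turned to point at the platform with the tube rack (the rack's centre within 70 mm of the nose's line) (x of rack_mid in the frame of selector_grip above 0.1 m and y of rack_mid in the frame of selector_grip between -0.07 and 0.07 m), for 0.1 s.
At the end, for the whole second after the job is handed in: The knob is home in the notch that points at the tube rack's platform (lift below 4 mm, the rack's centre ahead of the nose and within 40 mm of its line), and the rack and the dishes stand within 20 mm of where they were (value of joint selector_lift below 0.004 m and x of rack_mid in the frame of selector_grip above 0.1 m and y of rack_mid in the frame of selector_grip between -0.04 and 0.04 m and distance of each of rack_mid, dishes_mid from where it was at the start of the episode below 0.02 m); the robot touches nothing.
It fails at once if the tube rack or the stack of dishes is pushed more than 20 mm from its place (distance of any of rack_mid, dishes_mid from where it was at the start of the episode above 0.02 m).
It also fails if it takes over 32 s, if anything falls off the work surface, if the arm or the gripper's body presses on something with over 40 N, if the wrist force passes 120 N, or if a joint passes its speed limit or range.

ROBOT

A 7-joint arm with a two-finger parallel gripper is mounted at the origin on the work surface. World frame = base frame: x ahead of the robot, y to its left, z up, the work surface at z = 0. Lengths are in m, angles in rad, forces in N, time in s.
With the tool pointing down it reaches from about 0.425 to 0.925 m from the base axis. Payload 6.8 kg.
Tool frame: the origin (TCP) lies midway between the tips of the shut fingers; the grasp point (between the pads) lies 19 mm behind it; z points along the fingers, y is the direction in which the jaws open and shut (so a half turn about z gives the same grasp; the last joint's range is limited). The gripper opens to 85 mm and grips with 20 to 120 N. Pads are 22 mm wide; open, the fingers measure 114 mm over their backs; the gripper's body (76 mm by 85 mm) begins 54 mm behind the grasp point. The pads swing forward as they close: fully open they stand 13 mm farther back than shut.
Start: joints at [-1.313, 0.477, 0.022, 1.555, -0.011, 1.109, -0.083], TCP at [0.241, 0.63, 0.231] pointing down, gripper open.
Joint ranges: [-2.96, 2.96], [-0.34, 2.1], [-1.41, 1.46], [0.24, 2.44], [-1.37, 4.51], [0.17, 1.92], [-2.96, 2.96]. Speed limits (rad/s): [2.39, 2.39, 3.14, 3.14, 3.14, 3.14, 3.14].

INTERFACE

Orientations are given as a unit quaternion [w, x, y, z].
In Python, from station import readout, eyes, ticket gives the robot as it stands. The module is installed in compiled form; this text tells all that it offers.
- The arm moves only by the shell command python3 -m crank 'ROWS' [FORCE]. ROWS is JSON, a list of rows, each an object of numbers: "jaw": the opening in per cent of the stroke, from 0 (shut) to 100 (fully open); "x", "y", "z": the shift along the tool's x, y, z in mm; "ax", "ay", "az": the turn, a rotation vector about the tool's x, y, z in degrees. In form: [{"jaw": .., "x": .., "y": .., "z": .., "ax": .., "ay": .., "az": ..}, ...]. A call has 1 to 12 rows; each row shifts and turns the commanded pose from where the row before left it, along the tool's axes as they then stand; what a row does not reach is not made up. A row lasts 1/8 s, in which the tool goes at most 62.5 mm and 10.7 degrees, less where a joint would pass 70% of its speed; a pose out of reach is approached as far as the arm can. A call with a gripper value outside its range is refused whole. The fingers move at their own pace and stop on an object; FORCE is the grip in N (left out, the last holds). Time passes only in rows, so rows that do not move let the fingers close. It gives the time, the measured TCP pose, the force and the opening at its end, in the units of the state.
- readout.get_obs(): the state, without advancing time (a new reading comes with each control period).
- eyes.read_camera(name): name is "side" or "top"; returns (picture, depth): 420x560x3 uint8, red, green, blue; 420x560 float32, m along the optical axis (not along the pixel's ray), 0 where there is no reading.
- eyes.calibration(name): a dict with "fx", "fy", "cx", "cy" (pixels), "k1" (the pictures are not rectified: a ray, as slopes to the right and down, at radius r is drawn at 1 + k1 r^2 times it, then the intrinsics apply), "R" (3x3) and "t" (3): a world point X has camera coordinates R X + t. Camera axes: x right, y down, z forward; pixel columns grow to the right and rows downward; lengths in m; the calibration is good to about 2 mm. A picture is of the moment at which its call begins. calibration takes no time and is no camera call.
- ticket.hand_in(): hands the job in, once; it reports no verdict.
The state is a dict: "t": time; "q": joint angles; "joint_vel": joint speeds; "joint_torque": joint torques, N m; "eef_pos": TCP position; "tool_rot": TCP orientation; "contact_force": force on the tool from outside, world axes, zero at the start; "torque": the same for the moment, N m; "gripper_width": opening from 0.0 (shut) to 1.0 (fully open).
Only numpy, scipy, OpenCV 4.12 (cv2) and the standard library are available. Lean on these libraries where they do the work, as an engineer would, in place of code of your own. Each camera call takes 0.05 s, during which the arm holds its last target. There are 200 camera calls.

## Working session

There is one attempt and no reset: what is moved stays moved. The work goes in short steps, Python scripts to look and compute and a shell command to move; the robot and the scene stay as the last step left them, time stands still between calls to the robot, and variables do not carry over. Pictures are saved under pics/ and viewed, about 8 in all and at most 12, crops included, and the job is handed in when it is done.

```bash
mkdir -p pics; cat > h.py <<'E'
import numpy as np, cv2
from station import readout, eyes, ticket
def pts(c,d):
    v,u=np.mgrid[0:420,0:560].astype(float)
    K=np.array([[c['fx'],0,c['cx']],[0,c['fy'],c['cy']],[0,0,1]])
    n=cv2.undistortPoints(np.stack([u,v],-1).reshape(-1,1,2),K,np.array([c['k1'],0,0,0.])).reshape(420,560,2)
    P=np.dstack([n[...,0]*d,n[...,1]*d,d])
    return (P-np.array(c['t']))@np.array(c['R'])
def grab(name,tag):
    im,d=eyes.read_camera(name)
    cv2.imwrite(f'pics/{tag}.png',im[...,::-1])
    W=pts(eyes.calibration(name),d); W[d==0]=np.nan
    np.savez(f'{tag}.npz',im=im,W=W)
    return im,W
E
python3 - <<'E'
from h import *
for n in('top','side'): grab(n,n+'1'); c=eyes.calibration(n); print(n,-np.array(c['R']).T@c['t'])
o=readout.get_obs(); print(o['t'],o['eef_pos'],o['tool_rot'],o['gripper_width'],o['contact_force'])
a=[cv2.imread(f'pics/{n}1.png') for n in('top','side')]
E
```

```text
top [0.55088508 0.03238977 0.93906983]
side [0.34634711 0.45451153 0.77181313]
0.1 [0.24126667 0.62982739 0.23039479] [-7.52716336e-05  1.81853410e-01  9.83325287e-01 -8.44001019e-04] 1.0011053531602094 [-0.21599758 -0.31284216 -0.05788955]
```

View pics/top1.png

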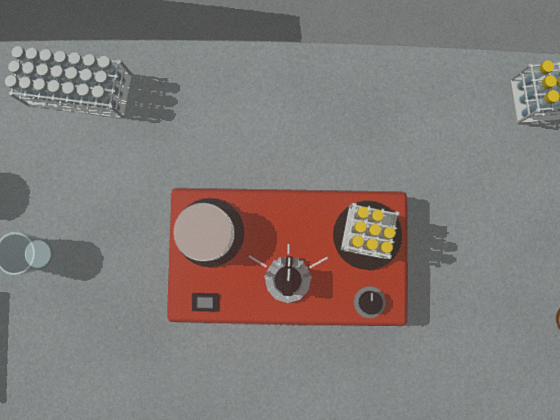

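View pics/side1.png

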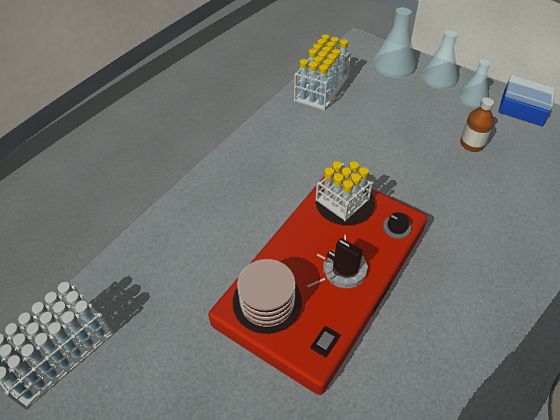

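The top view shows the knob at about (288,280) with its nose pointing up at the 288,245 mark. The rack is at (369,232) on the right platform and the dishes are at (205,232) on the left. The side view agrees.

```bash
python3 - <<'E'
from h import *
for n,(u0,u1,v0,v1) in {'top1':(268,310,250,305),'side1':(325,370,232,290)}.items():
    z=np.load(n+'.npz'); im,W=z['im'],z['W']
    s=W[v0:v1,u0:u1].reshape(-1,3); c=im[v0:v1,u0:u1].reshape(-1,3).max(1)
    ok=np.isfinite(s[:,2]); s,c=s[ok],c[ok]
    zt=np.percentile(s[:,2],[50,90,98,100]); print(n,'z',zt)
    t=s[s[:,2]>zt[2]-0.008]; p=t[:,:2].astype(np.float32)
    print('top region',len(t),t.mean(0),cv2.minAreaRect(p))
z=np.load('top1.npz'); im,W=z['im'],z['W']
hsv=cv2.cvtColor(im,cv2.COLOR_RGB2HSV)
for nm,(u,v) in dict(dish=(205,232),rack=(369,232),bl=(175,315),br=(400,318),tl=(178,195),tr=(400,197)).items():
    print(nm,W[v,u])
m=(W[...,2]>.085)&np.isfinite(W[...,2]); k,l,s,c=cv2.connectedComponentsWithStats(m.astype(np.uint8))
for i in range(1,k):
    if s[i,4]>60: q=W[l==i]; print(s[i],np.round((np.percentile(q,2,0)+np.percentile(q,98,0))/2,4),np.round(q[:,2].max(),3), cv2.minAreaRect(q[:,:2].astype(np.float32)))
# printed mark lines: white pixels near knob at body top
w=(im.min(2)>190); w[:240]=0;w[272:]=0;w[:,:245]=0;w[:,332:]=0
k,l,s,c=cv2.connectedComponentsWithStats(w.astype(np.uint8))
for i in range(1,k):
    q=W[l==i]; print('white',c[i],s[i,4],q.min(0),q.max(0))
E
python3 -c "
import cv2;a=cv2.imread('pics/top1.png')[225:320,235:345];b=cv2.imread('pics/side1.png')[220:300,300:390]
import numpy as np
cv2.imwrite('pics/crop1.png',np.hstack([cv2.resize(a,(400,345)),cv2.resize(b,(388,345))]))"
```

```text
top1 z [0.07117299 0.12890009 0.13137779 0.13557281]
top region 303 [0.51497758 0.02561197 0.12993064] ((0.5149384140968323, 0.025584185495972633), (0.015934105962514877, 0.04312993586063385), 87.92478942871094)
side1 z [0.07054638 0.12314792 0.13152251 0.13496652]
top region 255 [0.51296262 0.0257834  0.12977589] ((0.5142174363136292, 0.024619176983833313), (0.04365810379385948, 0.01713167503476143), 0.08963271230459213)
dish [0.58584059 0.15364783 0.13213114]
rack [ 0.59199535 -0.09520238  0.14006714]
bl [0.45006689 0.21010847 0.05665195]
br [ 0.45506578 -0.16235408  0.05739824]
tl [0.64960595 0.21230919 0.06080247]
tr [ 0.65593446 -0.15936576  0.06091473]
[  11   46  101   24 1093] [0.874  0.417  0.0969] 0.109 ((0.8748398423194885, 0.4178205132484436), (0.17520549893379211, 0.021420933306217194), 83.21839141845703)
[   8   61  102   24 1104] [0.848  0.4196 0.0966] 0.109 ((0.849319338798523, 0.4214392602443695), (0.1766020506620407, 0.022139139473438263), 82.78070831298828)
[536  61  18  15 187] [ 0.8766 -0.399   0.1021] 0.118 ((0.8769105672836304, -0.3987728953361511), (0.01981865
[... 1118 characters left out ...]
, (0.06981071084737778, 0.06362853199243546), 3.8173341751098633)
[282 265  12  31 314] [0.5156 0.0257 0.121 ] 0.136 ((0.5161272883415222, 0.025565557181835175), (0.044882968068122864, 0.01741829700767994), 1.5328823328018188)
white [288. 247.] 1 [0.56790557 0.02593354 0.05837894] [0.56790557 0.02593354 0.05837894]
white [288.71428571 261.71428571] 7 [0.54012903 0.02382609 0.08082   ] [0.54820171 0.02545202 0.0848198 ]
white [279.  263.5] 2 [0.53963443 0.03995753 0.07302346] [0.5412599  0.03999733 0.07344953]
white [310. 267.] 1 [ 0.53584294 -0.01123711  0.05892317] [ 0.53584294 -0.01123711  0.05892317]
white [288. 270.] 1 [0.53167768 0.02556906 0.13079151] [0.53167768 0.02556906 0.13079151]
```

View pics/crop1.png

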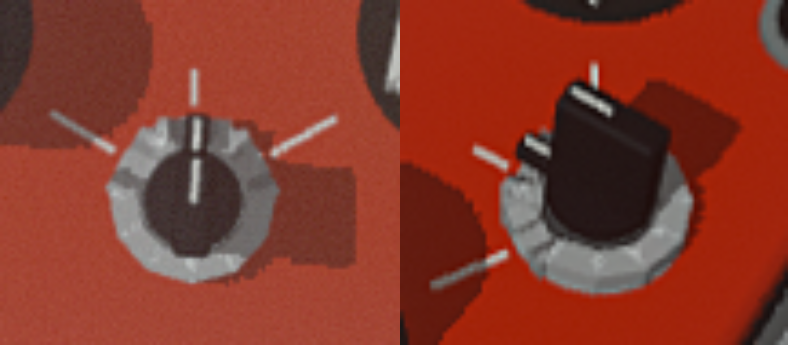

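```bash
python3 -m crank '[{"az":-10.5},{"az":-10.5},{}]'; python3 -m crank '[{"x":-23,"y":-50},{"x":-23,"y":-50},{"x":-23,"y":-50},{"x":-23,"y":-50},{"x":-23,"y":-50},{"x":-23,"y":-50},{"x":-23,"y":-50},{"x":-23,"y":-50},{"x":-23,"y":-50},{"x":-23,"y":-50},{"x":-23,"y":-50},{"x":-21,"y":-54}]'; python3 -m crank '[{"jaw":60},{}]'
```

```text
schema error: expected keys jaw, x, y, z, ax, ay, az
schema error: expected keys jaw, x, y, z, ax, ay, az
schema error: expected keys jaw, x, y, z, ax, ay, az
```

All seven keys are required in every row.

```bash
python3 -m crank '[{"jaw":60,"x":0,"y":0,"z":0,"ax":0,"ay":0,"az":-10.5},{"jaw":60,"x":0,"y":0,"z":0,"ax":0,"ay":0,"az":-10.5}]' && python3 -m crank '[{"jaw":60,"x":-23,"y":-50,"z":0,"ax":0,"ay":0,"az":0},{"jaw":60,"x":-23,"y":-50,"z":0,"ax":0,"ay":0,"az":0},{"jaw":60,"x":-23,"y":-50,"z":0,"ax":0,"ay":0,"az":0},{"jaw":60,"x":-23,"y":-50,"z":0,"ax":0,"ay":0,"az":0},{"jaw":60,"x":-23,"y":-50,"z":0,"ax":0,"ay":0,"az":0},{"jaw":60,"x":-23,"y":-50,"z":0,"ax":0,"ay":0,"az":0},{"jaw":60,"x":-23,"y":-50,"z":0,"ax":0,"ay":0,"az":0},{"jaw":60,"x":-23,"y":-50,"z":0,"ax":0,"ay":0,"az":0},{"jaw":60,"x":-23,"y":-50,"z":0,"ax":0,"ay":0,"az":0},{"jaw":60,"x":-23,"y":-50,"z":0,"ax":0,"ay":0,"az":0},{"jaw":60,"x":-23,"y":-50,"z":0,"ax":0,"ay":0,"az":0},{"jaw":60,"x":-21,"y":-54,"z":0,"ax":0,"ay":0,"az":0}]'; python3 -m crank '[{"jaw":60,"x":0,"y":0,"z":0,"ax":0,"ay":0,"az":0}]'
```

```text
t: 0.35
eef_pos: [0.2412, 0.63, 0.2307]
tool_rot: [-0.0, -0.003, 1.0, -0.001]
contact_force: [-0.5, -0.4, -0.8]
gripper_width: 0.61
t: 1.85
eef_pos: [0.5163, 0.0252, 0.2312]
tool_rot: [-0.0, -0.001, 1.0, 0.0]
contact_force: [0.7, 0.4, 0.5]
gripper_width: 0.599
t: 1.98
eef_pos: [0.5167, 0.0212, 0.2312]
tool_rot: [0.0, 0.004, 1.0, -0.001]
contact_force: [-0.1, 1.0, -1.1]
gripper_width: 0.6
```

```bash
python3 -m crank '[{"jaw":60,"x":1.5,"y":4.4,"z":0,"ax":0,"ay":0,"az":0},{"jaw":60,"x":0,"y":0,"z":35,"ax":0,"ay":0,"az":0},{"jaw":60,"x":0,"y":0,"z":35,"ax":0,"ay":0,"az":0},{"jaw":60,"x":0,"y":0,"z":35,"ax":0,"ay":0,"az":0},{"jaw":60,"x":0,"y":0,"z":34,"ax":0,"ay":0,"az":0},{"jaw":60,"x":0,"y":0,"z":0,"ax":0,"ay":0,"az":0},{"jaw":60,"x":0,"y":0,"z":0,"ax":0,"ay":0,"az":0}]'
python3 - <<'E'
from h import *
a=grab('top','top2')[0][200:340,180:420];b=grab('side','side2')[0][160:360,240:440]
cv2.imwrite('pics/crop2.png',np.hstack([cv2.resize(a,(480,400),interpolation=2)[:280*400//280],cv2.resize(b,(300,400))])[...,::-1])
E
```

```text
t: 2.85
eef_pos: [0.5148, 0.0322, 0.0933]
tool_rot: [0.0, -0.001, 1.0, 0.0]
contact_force: [0.5, 0.3, 0.1]
gripper_width: 0.6
```

View pics/crop2.png

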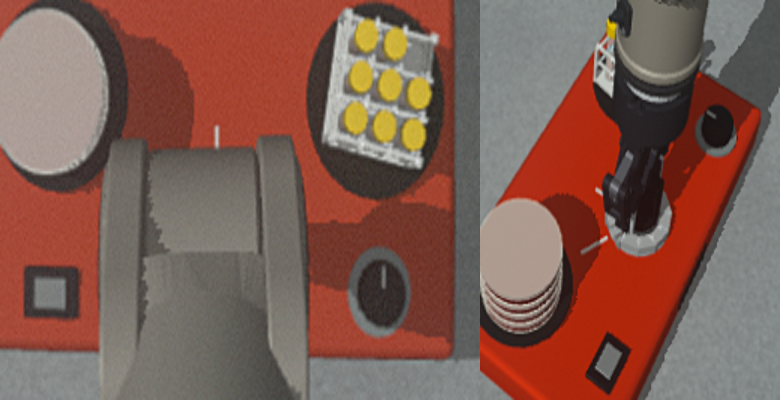

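The fingers straddle the knob bar, but the TCP reads about 6 mm too far in +y. I'll correct that, go 2 mm lower and close.

```bash
python3 -m crank '[{"jaw":60,"x":0,"y":-6,"z":2,"ax":0,"ay":0,"az":0},{"jaw":60,"x":0,"y":0,"z":0,"ax":0,"ay":0,"az":0},{"jaw":60,"x":0,"y":0,"z":0,"ax":0,"ay":0,"az":0}]'; python3 -m crank '[{"jaw":0,"x":0,"y":0,"z":0,"ax":0,"ay":0,"az":0},{"jaw":0,"x":0,"y":0,"z":0,"ax":0,"ay":0,"az":0},{"jaw":0,"x":0,"y":0,"z":0,"ax":0,"ay":0,"az":0},{"jaw":0,"x":0,"y":0,"z":0,"ax":0,"ay":0,"az":0},{"jaw":0,"x":0,"y":0,"z":0,"ax":0,"ay":0,"az":0},{"jaw":0,"x":0,"y":0,"z":0,"ax":0,"ay":0,"az":0}]' 50
```

```text
t: 3.32
eef_pos: [0.5145, 0.0248, 0.0905]
tool_rot: [0.0, -0.0, 1.0, 0.0]
contact_force: [0.4, 0.0, 0.3]
gripper_width: 0.6
t: 4.08
eef_pos: [0.5146, 0.0242, 0.0905]
tool_rot: [0.0, 0.0, 1.0, -0.0]
contact_force: [-0.0, -5.4, 5.2]
gripper_width: 0.183
```

```bash
python3 -m crank '[{"jaw":0,"x":0,"y":0,"z":-5,"ax":0,"ay":0,"az":0},{"jaw":0,"x":0,"y":0,"z":-5,"ax":0,"ay":0,"az":0},{"jaw":0,"x":0,"y":0,"z":-4.5,"ax":0,"ay":0,"az":0},{"jaw":0,"x":0,"y":0,"z":0,"ax":0,"ay":0,"az":0},{"jaw":0,"x":0,"y":0,"z":0,"ax":0,"ay":0,"az":0},{"jaw":0,"x":0,"y":0,"z":0,"ax":0,"ay":0,"az":0}]' 70
python3 - <<'E'
from h import *
a=grab('side','side3')[0][190:310,270:410]
b=np.load('side2.npz')['im'][190:310,270:410]
cv2.imwrite('pics/crop3.png',cv2.resize(np.hstack([b,a]),(784,336))[...,::-1])
E
```

```text
t: 4.82
eef_pos: [0.5145, 0.0242, 0.1036]
tool_rot: [0.0, -0.0, 1.0, -0.001]
contact_force: [4.8, -4.4, -11.3]
gripper_width: 0.181
```

View pics/crop3.png

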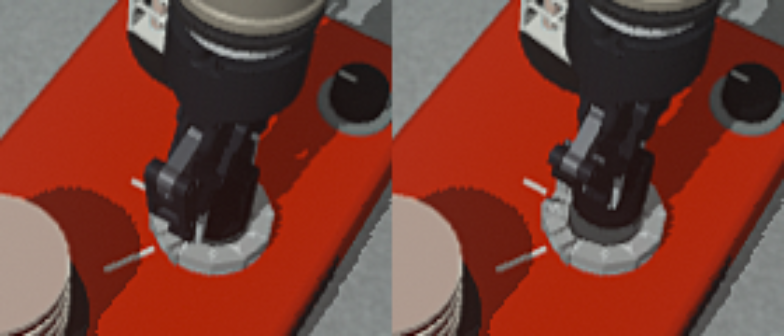

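The knob has risen with the gripper: the shaft shows under the skirt and the pull is 11 N. Next is 60° clockwise, which is +az for the tool.

```bash
python3 -m crank '[{"jaw":0,"x":0,"y":0,"z":-1,"ax":0,"ay":0,"az":0},{"jaw":0,"x":0,"y":0,"z":0,"ax":0,"ay":0,"az":6},{"jaw":0,"x":0,"y":0,"z":0,"ax":0,"ay":0,"az":6},{"jaw":0,"x":0,"y":0,"z":0,"ax":0,"ay":0,"az":6},{"jaw":0,"x":0,"y":0,"z":0,"ax":0,"ay":0,"az":6},{"jaw":0,"x":0,"y":0,"z":0,"ax":0,"ay":0,"az":6},{"jaw":0,"x":0,"y":0,"z":0,"ax":0,"ay":0,"az":0},{"jaw":0,"x":0,"y":0,"z":0,"ax":0,"ay":0,"az":0}]'
```

```text
t: 5.88
eef_pos: [0.5146, 0.0244, 0.1046]
tool_rot: [0.001, 0.259, 0.966, -0.001]
contact_force: [5.1, -4.8, -12.0]
gripper_width: 0.176
```

```bash
python3 -m crank '[{"jaw":0,"x":0,"y":0,"z":0,"ax":0,"ay":0,"az":6},{"jaw":0,"x":0,"y":0,"z":0,"ax":0,"ay":0,"az":6},{"jaw":0,"x":0,"y":0,"z":0,"ax":0,"ay":0,"az":6},{"jaw":0,"x":0,"y":0,"z":0,"ax":0,"ay":0,"az":6},{"jaw":0,"x":0,"y":0,"z":0,"ax":0,"ay":0,"az":6},{"jaw":0,"x":0,"y":0,"z":0,"ax":0,"ay":0,"az":0},{"jaw":0,"x":0,"y":0,"z":0,"ax":0,"ay":0,"az":0}]'
python3 - <<'E'
from h import *
a=grab('side','side4')[0][190:310,270:410]
b=grab('top','top4')[0][210:330,230:370]
cv2.imwrite('pics/crop4.png',cv2.resize(np.hstack([b,a]),(784,336))[...,::-1])
E
```

```text
t: 6.75
eef_pos: [0.5149, 0.0245, 0.1047]
tool_rot: [0.001, 0.5, 0.866, -0.0]
contact_force: [5.2, -6.0, -12.0]
gripper_width: 0.179
```

View pics/crop4.png

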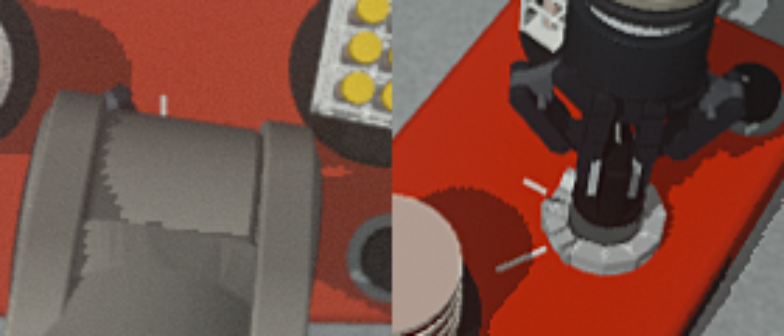

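The bar has turned with the gripper through the full 60° and is still raised. I'll lower it into the notch, then open.

```bash
python3 -m crank '[{"jaw":0,"x":0,"y":0,"z":4,"ax":0,"ay":0,"az":0},{"jaw":0,"x":0,"y":0,"z":4,"ax":0,"ay":0,"az":0},{"jaw":0,"x":0,"y":0,"z":4,"ax":0,"ay":0,"az":0},{"jaw":0,"x":0,"y":0,"z":2,"ax":0,"ay":0,"az":0},{"jaw":0,"x":0,"y":0,"z":0,"ax":0,"ay":0,"az":0},{"jaw":0,"x":0,"y":0,"z":0,"ax":0,"ay":0,"az":0}]'
```

```text
t: 7.6
eef_pos: [0.5149, 0.0244, 0.0911]
tool_rot: [0.001, 0.5, 0.866, -0.0]
contact_force: [4.1, -5.2, -6.7]
gripper_width: 0.181
```

```bash
python3 -m crank '[{"jaw":60,"x":0,"y":0,"z":0,"ax":0,"ay":0,"az":0},{"jaw":60,"x":0,"y":0,"z":0,"ax":0,"ay":0,"az":0},{"jaw":60,"x":0,"y":0,"z":0,"ax":0,"ay":0,"az":0},{"jaw":60,"x":0,"y":0,"z":0,"ax":0,"ay":0,"az":0},{"jaw":60,"x":0,"y":0,"z":-15,"ax":0,"ay":0,"az":0},{"jaw":60,"x":0,"y":0,"z":-35,"ax":0,"ay":0,"az":0},{"jaw":60,"x":0,"y":0,"z":-45,"ax":0,"ay":0,"az":0},{"jaw":60,"x":0,"y":0,"z":-45,"ax":0,"ay":0,"az":0}]'; python3 -m crank '[{"jaw":60,"x":50,"y":0,"z":0,"ax":0,"ay":0,"az":0},{"jaw":60,"x":50,"y":0,"z":0,"ax":0,"ay":0,"az":0},{"jaw":60,"x":50,"y":0,"z":0,"ax":0,"ay":0,"az":0},{"jaw":60,"x":50,"y":0,"z":0,"ax":0,"ay":0,"az":0},{"jaw":60,"x":50,"y":0,"z":0,"ax":0,"ay":0,"az":0},{"jaw":60,"x":50,"y":0,"z":0,"ax":0,"ay":0,"az":0},{"jaw":60,"x":0,"y":0,"z":0,"ax":0,"ay":0,"az":0},{"jaw":60,"x":0,"y":0,"z":0,"ax":0,"ay":0,"az":0}]'
python3 - <<'E'
from h import *
im,W=grab('top','top5')
m=(W[...,2]>.085)&np.isfinite(W[...,2]); m[:190]=0;m[320:]=0;m[:,:160]=0
k,l,s,c=cv2.connectedComponentsWithStats(m.astype(np.uint8))
for i in range(1,k):
    if s[i,4]>60: q=W[l==i]; print(s[i],np.round((np.percentile(q,2,0)+np.percentile(q,98,0))/2,4),np.percentile(q[:,2],[50,98]), cv2.minAreaRect(q[:,:2].astype(np.float32)))
cv2.imwrite('pics/crop5.png',cv2.resize(im[180:330,160:420],(780,450))[...,::-1])
E
```

```text
t: 8.6
eef_pos: [0.5143, 0.0246, 0.2341]
tool_rot: [0.0, 0.5, 0.866, 0.0]
contact_force: [0.8, 1.0, -0.2]
gripper_width: 0.603
t: 9.6
eef_pos: [0.3646, 0.2841, 0.2324]
tool_rot: [0.0, 0.5, 0.866, 0.0]
contact_force: [-0.1, -0.5, 0.6]
gripper_width: 0.601
[ 174  203   60   58 2745] [0.5866 0.1569 0.1179] [0.13139074 0.13422854] ((0.5867061018943787, 0.15792183578014374), (0.08777569979429245, 0.0877533033490181), 2.6503710746765137)
[ 342  203   57   56 1911] [ 0.5962 -0.1015  0.1242] [0.12512902 0.15356885] ((0.5961675047874451, -0.10172371566295624), (0.073817677795887, 0.0745413675904274), 79.65375518798828)
[274 270  29  22 327] [0.5156 0.0255 0.1142] [0.12972385 0.13275027] ((0.5161489248275757, 0.026205826550722122), (0.018354499712586403, 0.04404444247484207), 30.72774887084961)
```

View pics/crop5.png

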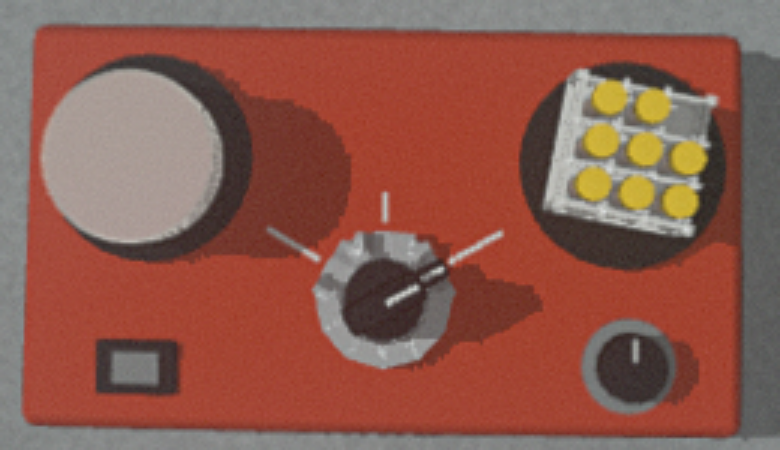

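The nose lies on the right-hand mark, pointing at the rack. The bar top is back at its starting height, and neither the rack nor the dishes have moved.

```bash
python3 -c "
from station import ticket; print(ticket.hand_in())"
```

```text
the job is handed in; nothing more can be done
None
```

The mixer's knob now points at the platform with the tube rack and sits home in that notch; I handed the job in at about 9.7 s. I gripped the knob, pulled it up about 14 mm (12 N pull), turned it 60° clockwise, lowered it in, let go and moved the arm clear.

- **Knob:** in the last top view the bar measures within about 1° of the 60° notch, with the nose on that notch's mark. Its top is back at the starting height, about 0.130 m, within the 1–2 mm depth noise. The lift joint itself can't be read directly.
- **Rack and dishes:** both measure within 1 mm of where they started.
- **Robot:** it touches nothing, and the contact force is about 0.

The first set of moves was refused because each row needs all seven keys, so nothing moved. The first approach to the knob was about 6 mm off sideways, and I corrected it before gripping. No checks failed or disagreed.

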